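Show the plate's red dot to the viewer camera in the tilting mirror

ROBOT

A 6-joint arm with a two-finger parallel gripper is mounted at the origin on the work surface. World frame = base frame: x ahead of the robot, y to its left, z up, the work surface at z = 0. Lengths are in m, angles in rad, forces in N, time in s.
With the tool pointing down it reaches from about 0.425 to 0.95 m from the base axis. Payload 3.5 kg.
Tool frame: the origin (TCP) lies between the finger pads, 19 mm behind the fingertips; this is the grasp point; z points along the fingers, y is the line along which they close (so a half turn about z gives the same grasp; the last joint's range is limited). The gripper opens to 85 mm and grips with 20 to 120 N. Pads are 22 mm wide; open, the fingers measure 114 mm over their backs; the gripper's body (76 mm by 85 mm) begins 54 mm behind the grasp point. The pads swing forward as they close: fully open they stand 13 mm farther back than shut.
Start: joints at [-1.484, 0.286, 1.577, -0, 1.279, -0.15], TCP at [0.158, -0.656, 0.25] pointing down, gripper open.
Joint ranges: [-2.77, 2.77], [-0.9, 2.22], [0.21, 2.48], [-1.53, 4.67], [0.24, 2.81], [-2.84, 2.84]. Speed limits (rad/s): [2.79, 2.79, 3.14, 3.14, 3.14, 3.14].

INTERFACE

Orientations are given as a unit quaternion [x, y, z, w].
In Python, from plant import get_state, read_camera, ctrl gives the robot as it stands.
- The arm moves only by the shell command python3 -m crank 'ROWS' [FORCE]. ROWS is JSON, a list of rows, each a list of 3 entries, a list of its own where there are three numbers: the shift along the tool's x, y, z in mm, then the turn about the tool's z in degrees, then the closure in counts, from 0 (fully open) to 255 (shut). In form: [[[tx, ty, tz], yaw, claw], ...]. A call has 1 to 10 rows; each row is the pose to reach, as a shift and turn from the pose commanded when the call began, along the tool's axes at that moment; what a row does not reach only later rows make up. A row lasts 1/10 s, in which the tool goes at most 50 mm and 8.59 degrees, less where a joint would pass 70% of its speed; a pose out of reach is approached as far as the arm can. A call with a gripper value outside its range is refused whole. The fingers move at their own pace and stop on an object; FORCE is the grip in N (left out, the last holds). Time passes only in rows, so rows that repeat a pose let the fingers close. It gives the time, the measured TCP pose, the force, the opening and the grip force at its end, in the units of the state.
- get_state(): the state, without advancing time (a new reading comes with each control period).
- read_camera(name): name is "scene" or "side" or "wrist"; returns a dict with "frame" (480x640x3 uint8, blue, green, red), "range_z" (480x640 float32, m along the optical axis (not along the pixel's ray), 0 where there is no reading), "vfov" (degrees; the focal length in pixels is half the picture's height over the tangent of half this angle, whatever the lens; pixels are square), "cx", "cy" (the principal point, pixels), "k1" (the pictures are not rectified: a ray, as slopes to the right and down, at radius r is drawn at 1 + k1 r^2 times it, then the intrinsics apply), "origin" and "orientation" of the camera in the world. Camera axes: x right, y down, z forward; pixel columns grow to the right and rows downward; lengths in m; the calibration is good to about 2 mm. A picture is of the moment at which its call begins.
- ctrl.sign_off(): hands the job in; it is judged then, once.
The state is a dict: "time": time; "qpos": joint angles; "dq": joint speeds; "joint_efforts": joint torques, N m; "eef_pos": TCP position; "tcp_rot": TCP orientation; "contact_force": force on the tool from outside, world axes, zero at the start; "wrist_torque": the same for the moment, N m; "opening": opening from 0.0 (shut) to 1.0 (fully open); "finger_force": force on a finger pad.
Only numpy, scipy, OpenCV 4.12 (cv2) and the standard library are available. Lean on these libraries where they do the work, as an engineer would, in place of code of your own. Each camera call takes 0.05 s, during which the arm holds its last target. There are 200 camera calls.

TASK

Slide the clear 96-well plate forward on the plate viewer's stage until its front edge sits flush, along its whole length, against the stop lip. Then swing the red-gripped lever to tilt the spring-loaded mirror under the stage until the camera on the viewer's bracket sees the red dot on the plate's underside in the middle of the mirror, and finish while still holding the lever steady at that angle. Leave the camera bracket as it is clamped, and do not disturb the tip box, tube rack, pipette and beaker.

Things in the scene. Friction and masses are not known exactly. Their poses are not given: they have to be found in the camera images.
- viewer: Plate viewer fixed to the bench: white base 205 x 158 mm, two white side cheeks (outer faces y = +-76 mm), clear stage on top, tilting mirror below it. Origin: at bench level, straight below the middle of the mirror's axis. x points forwards, from the open loading end (robot side) to the stop lip and camera; y to the lever's side; z up.
- stage_stop (a point): Middle of the stop lip's rear face at stage level: viewer x = +45 mm, y = 0, z = 124 mm (the clear stage's top). The lip stands 8 mm above the stage. The stage runs back from it to viewer x = -115 mm. Guide rails 6 mm tall along both sides, inner faces at y = +-67 mm, leave the plate 3 mm of play each side.
- plate: Loose clear 96-well plate, 60 to 100 g, 127.8 mm long (its y) x 85.5 mm wide (its x) x 14.4 mm tall, lying on the stage between the rails, 15 to 38 mm short of the stop lip, perhaps a little askew. Origin: centre of its underside; x towards its front edge, which must meet the lip; z up. It slides easily when pushed on its rear edge, 42.75 mm behind the origin.
- plate_front_left (a point): Point on the plate's front face, 60 mm to the left (+y) of its middle, 7 mm above its underside.
- plate_front_right (a point): Point on the plate's front face, 60 mm to the right (-y) of its middle, 7 mm above its underside.
- red_dot (a point): Red dot, 12 mm across, on the underside of the plate (plate x = -18 mm, y = 0, 1.7 mm above the underside's plane), visible through the clear plate. With the plate home it lies 15.75 mm behind and 60.7 mm above the mirror's axis.
- mirror (a joint): Tilt of the mirror, rad, 0 to 1.4. At 0 (spring rest, start) the glass normal leans 20 degrees back from straight up, to the robot's end; growing values turn it forwards to the camera: the normal stands 110 degrees minus this above the forward (+x) horizontal. A spring returns it to 0 when the lever is let go; at the grip it pushes back with about 1 to 3 N.
- mirror_centre (a point): Middle of the flat mirror's face (71 x 108 mm), on its axis, which runs along viewer y at 65 mm above the bench. The camera sees the dot in the middle of the mirror when the glass normal halves the angle between the directions from here to the lens and to the dot, seen from the side.
- lever_grip (a point): Middle of the lever's red grip, a round bar 14 mm thick, 42 mm long, along viewer y (86 to 128 mm; this point 107 mm), 85 mm from the mirror's axis. Seen from the axis it stands 130 degrees minus the mirror angle above the forward horizontal: 130 mm above the bench at rest, about 150 mm when working. Pinch it from above across its thickness (it turns between the fingers) or push it forwards.
- camera_arm (a joint): Stiffly clamped swing bracket of the camera, on the -y cheek, rad: the elevation of the lens above the forward horizontal, seen from the mirror's axis; 0.05 to 0.70 at the start. Not to be moved.
- lens (a point): Front of the camera's lens, 200 mm from the mirror's axis; the camera (black box 52 x 42 x 34 mm) looks at the middle of the mirror.
- tip_box: Pipette tip box, white with a green lid, 124 x 86 x 88 mm; origin at the centre of its underside. Bystander.
- tube_rack: Dark blue tube rack, 105 x 62 x 30 mm, with a few white caps; origin at the centre of its underside. Bystander.
- pipette: Dark pipette with white plunger and steel tip, lying along its x axis, about 265 mm long; origin on the bench under its middle. Bystander.
- beaker: Small glass beaker, 60 mm across, 75 mm tall; origin at the centre of its underside. Bystander.
Mind the look-alikes: they are no part of the job. Of the things like the plate, leave any that is yellow; of the rest the smaller one is meant.

How it is judged:
On the way, in this order (a step that is already met when the one before it is completed fails the run):
1. the plate's front edge is flush against the stop lip (x of each of plate_front_left, plate_front_right in the frame of viewer above 0.0425 m and angle between plate's own z axis and vertical below 0.04 rad and z of plate in the frame of viewer below 0.128 m), for 0.2 s.
2. with the plate flush, the fingers hold the lever so that the camera sees the red dot in the middle of the mirror (all of step 1 and ((value of joint camera_arm between 0.0375 and 0.113 rad and value of joint mirror between 0.8915 and 1.0485 rad) or (value of joint camera_arm between 0.1125 and 0.188 rad and value of joint mirror between 0.854 and 1.011 rad) or (value of joint camera_arm between 0.1875 and 0.263 rad and value of joint mirror between 0.8165 and 0.9735 rad) or (value of joint camera_arm between 0.2625 and 0.338 rad and value of joint mirror between 0.779 and 0.936 rad) or (value of joint camera_arm between 0.3375 and 0.413 rad and value of joint mirror between 0.7415 and 0.8985 rad) or (value of joint camera_arm between 0.4125 and 0.488 rad and value of joint mirror between 0.704 and 0.861 rad) or (value of joint camera_arm between 0.4875 and 0.563 rad and value of joint mirror between 0.6665 and 0.8235 rad) or (value of joint camera_arm between 0.5625 and 0.638 rad and value of joint mirror between 0.629 and 0.786 rad) or (value of joint camera_arm between 0.6375 and 0.713 rad and value of joint mirror between 0.5915 and 0.7485 rad)) and contact force between the fingers and mirror above 0.8 N and distance between the grasp point and lever_grip below 0.05 m), for 0.5 s.
At the end, for the whole second after the job is handed in: Both ends of the plate's front edge within 2.5 mm of the stop lip, plate flat on the stage; fingers holding the lever at its grip (0.8 N or more, TCP within 50 mm of it); mirror still, within 0.06 rad of the angle that shows the camera the red dot in the middle of the mirror (all of step 2 and velocity of joint mirror between -0.06 and 0.06 rad/s); the arm keeps its last pose, push and grip.
It fails at once if the tip box, tube rack, pipette or beaker is disturbed (moved more than 20 mm) (distance of any of tip_box, tube_rack, pipette, beaker from where it was at the start of the episode above 0.02 m).
It fails at once if the camera bracket is moved (lens by more than 10 mm) (distance of lens from where it was at the start of the episode above 0.01 m).
It fails at once if the plate is tipped up (angle between plate's own z axis and vertical above 0.2 rad).
It also fails if it takes over 43 s, if anything falls off the work surface, if the arm or the gripper's body presses on something with over 40 N, if the wrist force passes 120 N, or if a joint passes its speed limit or range.

## Working session

There is one attempt and no reset: what is moved stays moved. The work goes in short steps, Python scripts to look and compute and a shell command to move; the robot and the scene stay as the last step left them, time stands still between calls to the robot, and variables do not carry over. Pictures are saved under pics/ and viewed, at most 10 in all, crops included, and the job is handed in when it is done.

```bash
mkdir -p pics; ls; cat > h.py <<'E'
import numpy as np,cv2
from scipy.spatial.transform import Rotation as R
from plant import get_state, read_camera, ctrl
def K(c):
    f=240/np.tan(np.radians(c["vfov"])/2); return np.array([[f,0,c["cx"]],[0,f,c["cy"]],[0,0,1.]]),np.array([c["k1"],0,0,0,0.])
def rot(c):
    o=np.array(c["orientation"]); return R.from_quat(o).as_matrix() if o.size==4 else o.reshape(3,3)
def ray(c,u,v):
    k,d=K(c); p=cv2.undistortPoints(np.array([[[u,v]]],float),k,d)[0,0]
    return np.array([p[0],p[1],1.])
def pt(c,u,v,z=None):
    "world point from depth, or on plane z"
    r=rot(c)@ray(c,u,v); o=np.array(c["origin"])
    if z is None: return o+r*float(c["range_z"][int(round(v)),int(round(u))])
    return o+r*(z-o[2])/r[2]
def proj(c,P):
    k,d=K(c); q=(np.atleast_2d(P)-np.array(c["origin"]))@rot(c)
    return cv2.projectPoints(q,np.zeros(3),np.zeros(3),k,d)[0][:,0]
def cloud(c):
    k,d=K(c); vv,uu=np.mgrid[0:480,0:640]
    p=cv2.undistortPoints(np.stack([uu.ravel(),vv.ravel()],1).astype(float)[:,None],k,d)[:,0]
    z=c["range_z"].ravel()[:,None]; P=np.c_[p,np.ones(len(p))]*z@rot(c).T+np.array(c["origin"])
    P[z[:,0]==0]=np.nan
    return P.reshape(480,640,3)
E
python3 - <<'E'
from h import *
import pickle
for n in ("scene","side"):
    c=read_camera(n); pickle.dump(c,open(n+".pkl","wb")); cv2.imwrite(f"pics/{n}0.png",c["frame"]); print(n,c["origin"],c["orientation"],c["vfov"],c["k1"])
s=get_state(); print(s)
E
```

```text
pics
scene [1.49004911 0.18362364 1.02371758] [ 0.58411229  0.7115502  -0.29755591 -0.25292218] 49.45727355448376 -0.10984356011345832
side [0.34759551 0.70014576 0.85783198] [-0.14679389  0.91925773 -0.36150264  0.0522744 ] 51.88079201341312 -0.0825315220569969
{'time': 0.1, 'qpos': array([-1.48396562e+00,  2.87149832e-01,  1.57802550e+00,  1.38702709e-05,
        1.27859187e+00, -1.49992431e-01]), 'dq': array([ 0.00091714, -0.00150687, -0.00245276, -0.00067553, -0.0009289 ,
        0.00039224]), 'joint_efforts': array([ 4.03125750e-04, -4.07297266e+01, -2.93699098e+01, -1.24527605e-04,
        3.42433748e-03, -6.32421603e-06]), 'eef_pos': array([ 0.15835415, -0.65559763,  0.2487397 ]), 'tcp_rot': array([ 9.92997188e-01,  1.18132987e-01,  4.09670325e-05, -1.08652257e-03]), 'contact_force': array([-0.09421484, -0.11484002,  0.35267344]), 'wrist_torque': array([ 0.00500748,  0.06049986, -0.00149712]), 'finger_force': 0.0, 'opening': 1.000567886532934}
```

View pics/scene0.png

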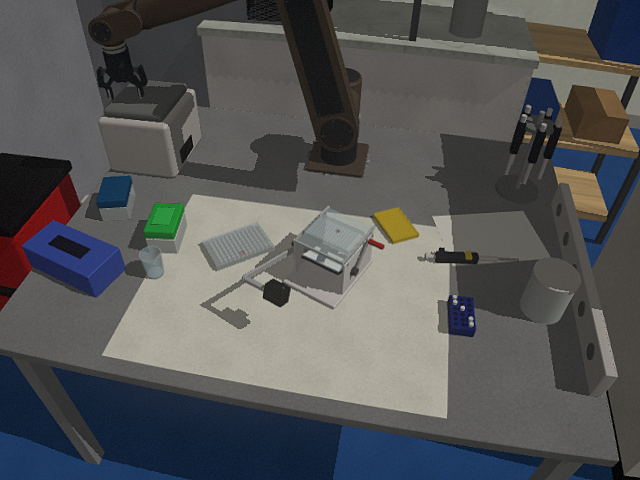

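View pics/side0.png

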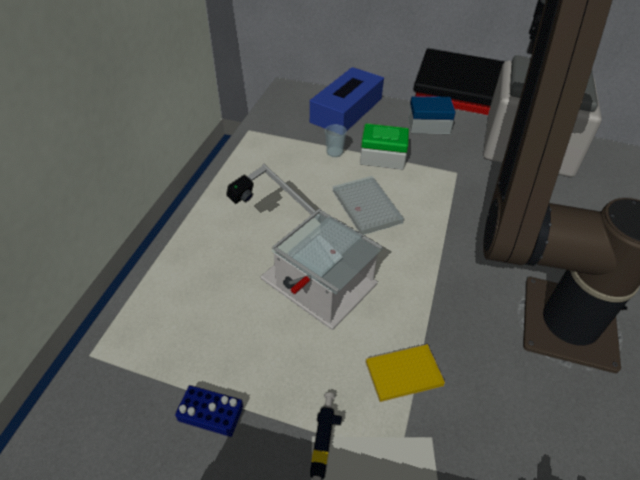

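Both pictures show three plate-like things. One clear plate is on the viewer's stage (scene 338,230; side 333,252), one clear plate lies on the bench (scene 237,245; side 368,203), and one is yellow (scene 395,225; side 405,372). The smaller clear one, on the stage between the rails, fits the description. The camera is at scene (277,292), side (240,188), and the red grip at scene (375,243), side (300,285). I'll confirm with one enlarged crop.

```bash
python3 - <<'E'
from h import *
import pickle
a=pickle.load(open("scene.pkl","rb"));b=pickle.load(open("side.pkl","rb"))
A=cv2.resize(a["frame"][190:315,240:400],None,fx=4,fy=4,interpolation=cv2.INTER_CUBIC)[:,:]
B=cv2.resize(b["frame"][160:330,220:400],None,fx=3.3,fy=3.3,interpolation=cv2.INTER_CUBIC)
cv2.imwrite("pics/cropA.png",A);cv2.imwrite("pics/cropB.png",B)
for n,c in(("scene",a),("side",b)):
    f=c["frame"].astype(int); P=cloud(c)
    red=(f[...,2]>100)&(f[...,2]>2.2*f[...,1])&(f[...,2]>2.2*f[...,0])
    m=np.zeros_like(red); m[160:330,220:400]=1
    k,l,s,ce=cv2.connectedComponentsWithStats((red&m).astype(np.uint8))
    for i in range(1,k):
        if s[i,4]>5: print(n,"red",ce[i],s[i],np.nanmedian(P[l==i],axis=0))
    vis=P[...,2][m>0]
    # stage-level / rail top points
    q=P[(m>0)&(P[...,2]>.115)&(P[...,2]<.145)]; r=cv2.minAreaRect(q[:,:2].astype(np.float32)); print(n,"stage",len(q),r)
    q=P[(m>0)&(P[...,2]>.005)&(f.max(-1)<60)];print(n,"black",np.nanmedian(q,axis=0),len(q))
E
```

```text
scene red [376.15909091 243.09090909] [369 239  15   9  44] [0.54317789 0.17282998 0.13536236]
scene stage 3269 ((0.6148622035980225, 0.04747612774372101), (0.20560431480407715, 0.3601684272289276), 63.393802642822266)
scene black [ 0.73470454 -0.01832277  0.12719518] 981
side red [299.41346154 284.39423077] [291 277  18  17 104] [0.53914288 0.17868737 0.13489933]
side stage 5780 ((0.6109319925308228, 0.04976405203342438), (0.20454014837741852, 0.3544570505619049), 63.7681770324707)
side black [ 0.73987744 -0.01037516  0.14692055] 572
```

View pics/cropA.png

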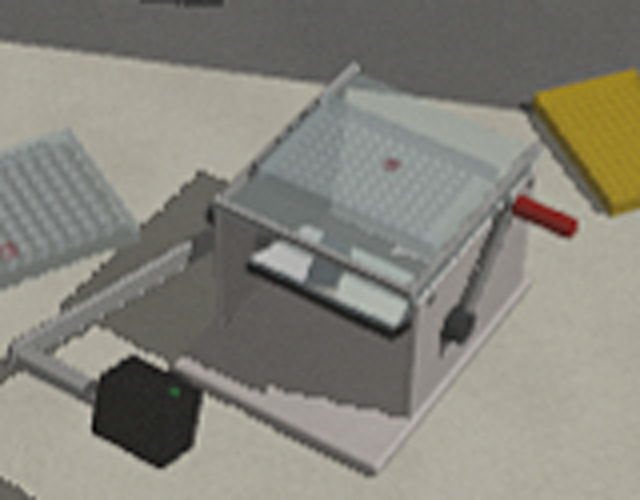

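View pics/cropB.png

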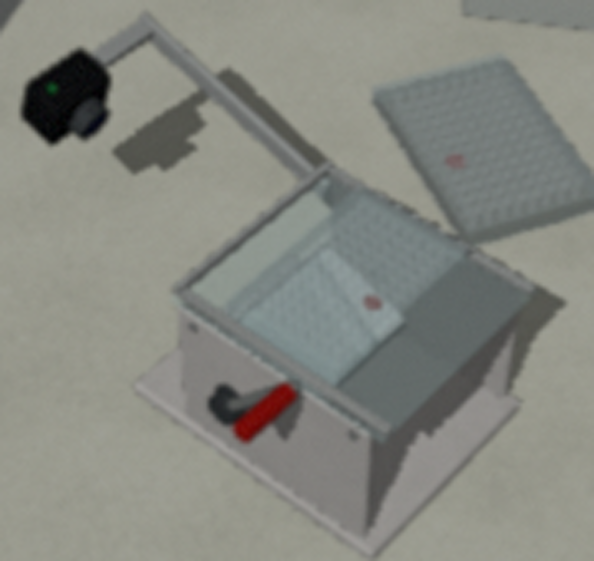

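The crops confirm that the clear plate with its red dot is the one between the rails, and that the other clear plate (larger) lies on the bench. Next I'll fit the viewer pose from the corners, plus the plate and lens.

```bash
python3 - <<'E'
from h import *
import pickle
from scipy.optimize import least_squares
a=pickle.load(open("scene.pkl","rb"));b=pickle.load(open("side.pkl","rb"))
A=lambda u,v:(240+u/4,190+v/4); B=lambda u,v:(220+u/3.3,160+v/3.3)
for n,pa,pb,z in(("FL",(412,290),(178,292),.132),("FR",(217,203),(325,168),.132),("RR",(355,68),(532,291),.130),("RL",(540,150),(382,433),.130),
  ("baseFL",(375,468),(135,385),.006),("baseRL",(532,288),(372,556),.006),("dot",(392,164),(373,302),.1257)):
    print(n,pt(a,*A(*pa),z).round(4),pt(b,*B(*pb),z).round(4))
# fit x,y,yaw,front/back x of corners, half width
def f(p):
    x,y,t,xf,xr,w=p; c,s=np.cos(t),np.sin(t); r=[]
    for X,Y,Z,pa,pb in((xf,w,.132,(412,290),(178,292)),(xf,-w,.132,(217,203),(325,168)),(xr,-w,.13,(355,68),(532,291)),(xr,w,.13,(540,150),(382,433))):
        P=[x+c*X-s*Y,y+s*X+c*Y,Z]; r+=[*(proj(a,P)[0]-A(*pa)),*(proj(b,P)[0]-B(*pb))]
    P=[x+c*-.0546-s*.107,y+s*-.0546+c*.107,.1301]
    r+=[*(proj(a,P)[0]-(376.2,243.1)),*(proj(b,P)[0]-(299.4,284.4))]
    return np.array(r)
s=least_squares(f,[.62,.05,-.46,.05,-.115,.073],x_scale=[.1,.1,.1,.01,.01,.01],loss="soft_l1");print(s.x,s.fun.round(1)); p=s.x
np.save("v.npy",p[:3])
c_,s_=np.cos(p[2]),np.sin(p[2]);Rv=np.array([[c_,-s_],[s_,c_]])
loc=lambda P:np.r_[Rv.T@(P[:2]-p[:2]),P[2]]
for q,n in((a,"a"),(b,"b")):
    print("dot",loc(pt(q,*(A(392,164) if n=="a" else B(373,302)),.1257)))
    P=cloud(q);f_=q["frame"]; m=(f_.max(-1)<70)&(P[...,2]>.03)
    w=np.zeros_like(m); 
    if n=="a": w[275:310,260:292]=1
    else: w[170:206,224:256]=1
    Q=np.array([loc(v) for v in P[m&w]]); print("cam",len(Q),np.percentile(Q,[2,50,98],axis=0).round(4))
    ue,ve=(A(150,410) if n=="a" else B(95,118)); print("pt",loc(pt(q,ue,ve)))
    # plate surface by depth
    M=[loc(v) for v in P.reshape(-1,3) if .133<v[2]<.15]
    M=np.array([v for v in M if -.13<v[0]<.05 and abs(v[1])<.07]); print(len(M), np.percentile(M,[2,50,98],axis=0).round(4) if len(M) else "")
E
```

```text
FL [0.6229 0.102  0.132 ] [0.6168 0.1086 0.132 ]
FR [ 0.5727 -0.028   0.132 ] [ 0.5659 -0.0206  0.132 ]
RR [0.4235 0.0338 0.13  ] [0.4163 0.0391 0.13  ]
RL [0.4801 0.1641 0.13  ] [0.4722 0.1691 0.13  ]
baseFL [0.6593 0.0909 0.006 ] [0.6607 0.0924 0.006 ]
baseRL [0.482  0.1708 0.006 ] [0.4729 0.1705 0.006 ]
dot [0.5081 0.0723 0.1257] [0.5055 0.074  0.1257]
[ 0.55007478  0.05640468 -0.39297731  0.04762097 -0.11305754  0.07050802] [ 0.6 -0.5 -1.1 -2.4  0.9 -1.5  0.4 -2.1  0.6 -1.1 -0.6 -1.9  0.6 -1.9
  0.4 -1.8  1.1  1.  -0.2  0.3]
dot [-0.04486803 -0.00141626  0.1257    ]
cam 524 [[ 0.2003 -0.0265  0.1249]
 [ 0.2289  0.002   0.1505]
 [ 0.2395  0.0233  0.1631]]
pt [0.23063584 0.00987446 0.15703327]
1200 [[-0.0681 -0.0636  0.1335]
 [-0.0242 -0.0002  0.1368]
 [ 0.0167  0.0608  0.1404]]
dot [-0.04797038 -0.00078542  0.1257    ]
cam 528 [[ 0.1871 -0.0222  0.1211]
 [ 0.2051  0.0078  0.1506]
 [ 0.2265  0.0259  0.1605]]
pt [0.18715131 0.00040876 0.1349237 ]
2172 [[-0.071  -0.0629  0.1339]
 [-0.0301  0.0031  0.1369]
 [ 0.0129  0.0624  0.1397]]
```

```bash
python3 -m crank '[[[389,-324,-20],8,0],[[389,-324,-20],16,0],[[389,-324,-20],24,0],[[389,-324,-20],32,0],[[389,-324,-20],36,0],[[389,-324,-20],36,0],[[389,-324,-20],36,0],[[389,-324,-20],36,0],[[389,-324,-20],36,0],[[389,-324,-20],36,0]]'
cat >> h.py <<'E'
def go(v,z):
    "tool-axes shift in mm to viewer (x,y), height z, and yaw to align tool x with viewer x"
    p=np.load("v.npy"); c,s=np.cos(p[2]),np.sin(p[2]); st=get_state(); T=R.from_quat(st["tcp_rot"]).as_matrix()
    P=np.r_[p[:2]+np.array([[c,-s],[s,c]])@np.array(v),z]
    yaw=np.arctan2(T[1,0],T[0,0])
    print("t",round(st["time"],2),"d",(T.T@(P-st["eef_pos"])*1000).round(1),"yaw",np.degrees(yaw-p[2]).round(2),"tcp",st["eef_pos"].round(4),"F",st["contact_force"].round(1),"ff",round(float(st["finger_force"]),1))
def loc(P):
    p=np.load("v.npy"); c,s=np.cos(p[2]),np.sin(p[2]); return np.c_[(np.atleast_2d(P)[:,:2]-p[:2])@np.array([[c,-s],[s,c]]),np.atleast_2d(P)[:,2]]
E
python3 -c "
from h import *
go([-.11,0],.27);print(get_state()['qpos'])"
```

```text
time: 1.1
eef_pos: [0.4572, -0.2532, 0.2695]
tcp_rot: [0.981, -0.195, -0.0, -0.0]
contact_force: [0.9, 0.3, 0.2]
opening: 1.0
finger_force: 0.0
t 1.1 d [-142.3 -321.8   -0.4] yaw 0.07 tcp [ 0.4572 -0.2532  0.2695] F [0.9 0.3 0.2] ff 0.0
[-7.00114536e-01 -6.84028998e-02  1.92681743e+00 -1.17740899e-05
  1.28347769e+00  1.26238295e+00]
```

```bash
python3 -m crank '[[[-142,-322,0],0,0],[[-142,-322,0],0,0],[[-142,-322,0],0,0],[[-142,-322,0],0,0],[[-142,-322,0],0,0],[[-142,-322,0],0,0],[[-142,-322,0],0,0],[[-142,-322,0],0,0],[[-142,-322,0],0,0]]'
python3 - <<'E'
from h import *
import pickle
c=read_camera("wrist");pickle.dump(c,open("w1.pkl","wb"));cv2.imwrite("pics/w1.png",c["frame"]);go([-.11,0],.27);print(c["origin"])
E
```

```text
time: 2.0
eef_pos: [0.4476, 0.0978, 0.2693]
tcp_rot: [0.981, -0.193, -0.0, 0.0]
contact_force: [-0.1, -0.4, 0.1]
opening: 1.001
finger_force: 0.0
t 2.05 d [-0.2 -1.9 -0.6] yaw 0.15 tcp [0.4479 0.0967 0.2694] F [-0.6 -0.5 -0.5] ff 0.0
[0.51351001 0.07192939 0.39242054]
```

View pics/w1.png

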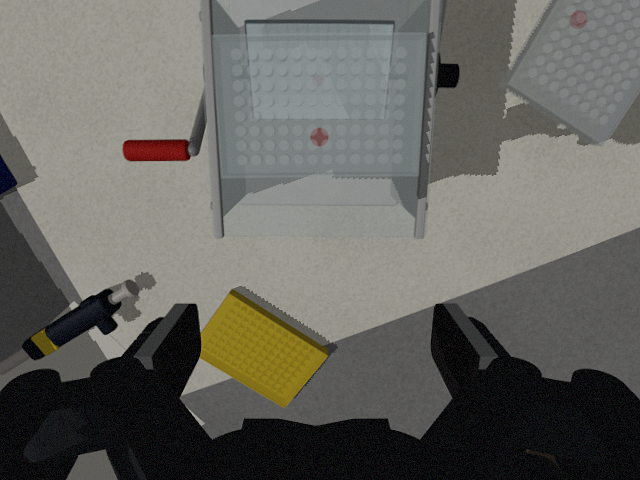

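The wrist view shows the stage rails ending at (219,237) and (420,237), the plate's rear edge at about v=177, the dot at (319,137) and the grip at (157,150).

```bash
python3 - <<'E'
from h import *
import pickle
c=pickle.load(open("w1.pkl","rb"))
for n,u,v,z in(("railL",219,237,.13),("railR",420,237,.13),("railL0",208,60,.13),("railR0",435,60,.13),("dot",319,137,.1257),("reartopL",219,178,.1384),("reartopR",423,178,.1384),("rearbotL",219,178,.124),("frontL",213,34,.1384),("frontR",428,34,.1384),("grip",157,150,.1301),("gripin",190,150,.1301),("gripout",124,150,.1301)):
    print(n,loc(pt(c,u,v,z)).round(4), loc(pt(c,u,v)).round(4))
E
```

```text
railL [[-0.114   0.0666  0.13  ]] [[-0.1145  0.067   0.1282]]
railR [[-0.1133 -0.0728  0.13  ]] [[-0.1135 -0.073   0.1294]]
railL0 [[1.0e-04 6.7e-02 1.3e-01]] [[0.0003 0.0672 0.1292]]
railR0 [[ 0.001 -0.074  0.13 ]] [[ 0.0011 -0.0741  0.1295]]
dot [[-0.0467 -0.0023  0.1257]] [[-0.0464 -0.0021  0.1372]]
reartopL [[-0.0722  0.0621  0.1384]] [[-0.0738  0.0652  0.1253]]
reartopR [[-0.0714 -0.0694  0.1384]] [[-0.0727 -0.0722  0.1283]]
rearbotL [[-0.074   0.0656  0.124 ]] [[-0.0738  0.0652  0.1253]]
frontL [[0.0134 0.0611 0.1384]] [[0.0165 0.0647 0.1234]]
frontR [[ 0.0142 -0.0664  0.1384]] [[ 0.0168 -0.0696  0.1261]]
grip [[-0.0548  0.1041  0.1301]] [[-0.0544  0.1015  0.1367]]
gripin [[-0.0549  0.0822  0.1301]] [[-0.0547  0.081   0.1339]]
gripout [[-0.0547  0.1263  0.1301]] [[-0.0543  0.1229  0.1374]]
```

```bash
python3 - <<'E'
from h import *
import pickle
p=np.load("v.npy");p[:2]+=-.003*np.array([-np.sin(p[2]),np.cos(p[2])]);np.save("v.npy",p)
c=pickle.load(open("w1.pkl","rb"));st=get_state();P=cloud(c)
q=P[300:480].reshape(-1,3);q=q[np.isfinite(q[:,0])&(q[:,2]>.2)]
T=R.from_quat(st["tcp_rot"]).as_matrix();L=(q-st["eef_pos"])@T*1000
print(L.max(0),L.min(0)); t=L[L[:,2]>L[:,2].max()-8]; print(np.percentile(t,[1,50,99],axis=0).round(1))
t=L[L[:,2]>-15];print(np.percentile(t,[1,99],axis=0).round(1)); go([-.11,0],.15)
E
```

```text
[20.85448261 74.04857967  8.18650716] [-13.42983056 -76.72395249 -78.60994754]
[[-10.5 -50.1   0.2]
 [  1.8 -44.    2.4]
 [ 10.9  46.6   6.4]]
[[-10.8 -57.3 -14.8]
 [ 11.4  53.7   5.8]]
t 2.05 d [-1.000e-01  1.000e+00  1.194e+02] yaw 0.15 tcp [0.4479 0.0967 0.2694] F [-0.6 -0.5 -0.5] ff 0.0
```

```bash
python3 -m crank '[[[0,1,45],0,0],[[0,1,90],0,0],[[0,1,120],0,0],[[0,1,134],0,0],[[0,1,134],0,0],[[10,1,134],0,0],[[20,1,134],0,0],[[25,1,134],0,0],[[30,1,134],0,0],[[35,1,134],0,0]]' 20
python3 -c "
from h import *
go([-.0515,0],.135)"
python3 -m crank '[[[5,0,0],0,0],[[10,0,0],0,0],[[14,0,0],0,0],[[18,0,0],0,0],[[21,0,0],0,0],[[23,0,0],0,0],[[23,0,0],0,0]]'
python3 - <<'E'
from h import *
import pickle
go([-.0515,0],.135)
c=read_camera("wrist");pickle.dump(c,open("w2.pkl","wb"));cv2.imwrite("pics/w2.png",c["frame"])
E
```

```text
time: 3.05
eef_pos: [0.4808, 0.0821, 0.1363]
tcp_rot: [0.981, -0.195, 0.0, -0.0]
contact_force: [-0.3, 1.2, 0.3]
opening: 1.0
finger_force: 0.3
t 3.05 d [22.3  0.2  1.3] yaw 0.08 tcp [0.4808 0.0821 0.1363] F [-0.3  1.2  0.3] ff 0.3
time: 3.75
eef_pos: [0.501, 0.0736, 0.1356]
tcp_rot: [0.981, -0.195, -0.001, -0.0]
contact_force: [-2.4, -0.1, 2.3]
opening: 0.995
finger_force: 1.4
t 3.75 d [0.5 0.1 0.6] yaw 0.08 tcp [0.501  0.0736 0.1356] F [-2.4 -0.1  2.3] ff 1.4
```

View pics/w2.png

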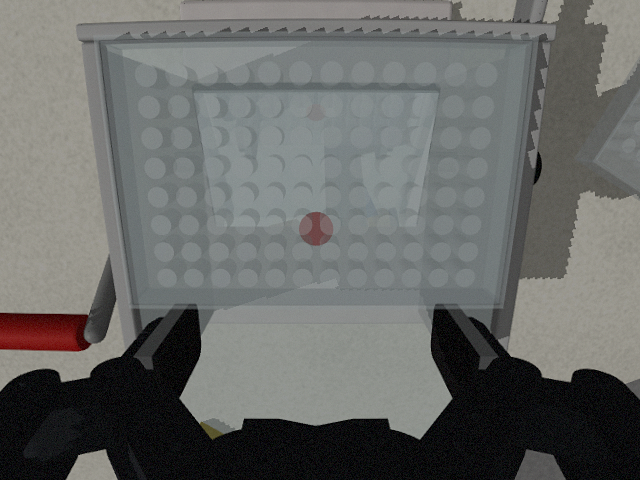

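The plate's front edge (v≈40) is at the lip across its width. I'll push a few mm more until the force shows it has seated.

```bash
python3 -m crank '[[[1,0,0],0,0],[[2,0,0],0,0],[[2.5,0,0],0,0],[[3,0,0],0,0],[[3,0,0],0,0]]'
python3 -c "
from h import *
go([-.0515,0],.135)"
python3 -m crank '[[[1,0,0],0,0],[[2,0,0],0,0],[[2,0,0],0,0]]'
python3 - <<'E'
from h import *
go([-.0515,0],.135)
c=read_camera("wrist")
for u in(120,200,320,440,515):
    print(u,loc(pt(c,u,40,.1384)).round(4),loc(pt(c,u,40)).round(4),loc(pt(c,u,31,.132)).round(4))
print("dot?",loc(pt(c,316,228,.1257)).round(4))
E
```

```text
time: 4.3
eef_pos: [0.5011, 0.0736, 0.1356]
tcp_rot: [0.981, -0.194, -0.005, -0.0]
contact_force: [-12.9, 4.2, 8.4]
opening: 1.003
finger_force: 6.1
t 4.3 d [0.3 0.2 0.6] yaw 0.09 tcp [0.5011 0.0736 0.1356] F [-12.9   4.2   8.4] ff 6.1
time: 4.6
eef_pos: [0.5012, 0.0736, 0.1355]
tcp_rot: [0.981, -0.194, -0.008, -0.001]
contact_force: [-16.9, 6.1, 12.9]
opening: 1.001
finger_force: 9.2
t 4.6 d [0.2 0.2 0.5] yaw 0.09 tcp [0.5012 0.0736 0.1355] F [-16.9   6.1  12.9] ff 9.2
120 [[0.043  0.0561 0.1384]] [[0.0431 0.0564 0.1377]] [[0.0467 0.0587 0.132 ]]
200 [[0.0425 0.0333 0.1384]] [[0.0428 0.0338 0.1367]] [[0.0462 0.0349 0.132 ]]
320 [[ 0.0423 -0.      0.1384]] [[ 4.260e-02 -1.000e-04  1.369e-01]] [[ 4.59e-02 -1.00e-04  1.32e-01]]
440 [[ 0.0427 -0.0335  0.1384]] [[ 0.043  -0.034   0.1368]] [[ 0.0464 -0.0352  0.132 ]]
515 [[ 0.0433 -0.0549  0.1384]] [[ 0.0436 -0.0555  0.1371]] [[ 0.047  -0.0577  0.132 ]]
dot? [[-0.0152  0.0009  0.1257]]
```

```bash
python3 -m crank '[[[-5,0,0],0,0],[[-12,0,0],0,0],[[-18,0,-10],0,0],[[-18,0,-50],0,0],[[-18,0,-80],0,0],[[-15,-40,-80],-8,0],[[-10,-80,-80],-16,0],[[-10,-107,-80],-24,0],[[-10,-107,-80],-32,0],[[-10,-107,-80],-40,0]]'
python3 -m crank '[[[0,0,0],-8,0],[[0,0,0],-16,0],[[0,0,0],-24,0],[[0,0,0],-32,0],[[0,0,0],-40,0],[[0,0,0],-48,0],[[0,0,0],-50,0],[[0,0,0],-50,0]]'
python3 - <<'E'
from h import *
go([-.0546,.107],.130)
c=read_camera("wrist");cv2.imwrite("pics/w3.png",c["frame"])
f=c["frame"].astype(int);red=(f[...,2]>90)&(f[...,2]>2.2*f[...,1])&(f[...,2]>2.2*f[...,0])
k,l,s,ce=cv2.connectedComponentsWithStats(red.astype(np.uint8))
for i in range(1,k):
    if s[i,4]>40: print(s[i],ce[i],loc(pt(c,*ce[i],.1301)))
E
```

```text
time: 5.65
eef_pos: [0.5381, 0.1752, 0.2166]
tcp_rot: [0.988, 0.156, 0.001, 0.0]
contact_force: [0.1, -0.3, 1.0]
opening: 0.998
finger_force: 0.0
time: 6.45
eef_pos: [0.5379, 0.1743, 0.2166]
tcp_rot: [0.831, 0.556, 0.001, 0.0]
contact_force: [0.2, 0.5, -0.5]
opening: 0.996
finger_force: 0.0
t 6.45 d [-0.3  1.6 86.6] yaw 90.07 tcp [0.5379 0.1743 0.2166] F [ 0.2  0.5 -0.5] ff 0.0
[ 306  220   22   75 1320] [315.61287879 255.91969697] [[-0.05573     0.10846812  0.1301    ]]
```

View pics/w3.png

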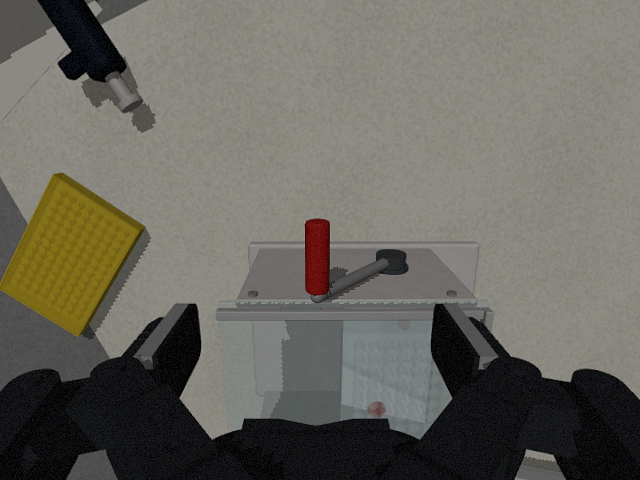

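The red grip lies between the fingers at (316,256), within about 1 mm of the expected spot, so I'll descend and pinch it.

```bash
python3 -m crank '[[[0,1,45],0,0],[[0,1,80],0,0],[[0,1,86],0,0],[[0,1,86],0,120],[[0,1,86],0,200],[[0,1,86],0,255],[[0,1,86],0,255],[[0,1,86],0,255],[[0,1,86],0,255],[[0,1,86],0,255]]' 30
python3 -c "
from h import *
go([-.0546,.107],.130)"
```

```text
time: 7.5
eef_pos: [0.5389, 0.1742, 0.131]
tcp_rot: [0.831, 0.556, 0.001, 0.0]
contact_force: [-2.5, 1.1, 5.8]
opening: 0.155
finger_force: 29.4
t 7.5 d [-0.6  0.8  1. ] yaw 90.08 tcp [0.5389 0.1742 0.131 ] F [-2.5  1.1  5.8] ff 29.4
```

```bash
python3 -m crank '[[[0,7,-5],0,255],[[0,14,-10],0,255],[[0,22,-13],0,255],[[0,30,-16],0,255],[[0,38,-18],0,255],[[0,46,-19.5],0,255],[[0,55,-20],0,255],[[0,63,-19.5],0,255],[[0,67,-19],0,255],[[0,67,-19],0,255]]'
python3 - <<'E'
from h import *
go([.0124,.107],.149)
import pickle
for n in("scene","side"):
    c=read_camera(n);pickle.dump(c,open(n+"2.pkl","wb"))
    f=c["frame"].astype(int);red=(f[...,2]>100)&(f[...,2]>2.2*f[...,1])&(f[...,2]>2.2*f[...,0]);red[:160]=0;red[330:]=0;red[:,:220]=0;red[:,400:]=0
    k,l,s,ce=cv2.connectedComponentsWithStats(red.astype(np.uint8))
    for i in range(1,k):
        if s[i,4]>5: print(n,s[i],ce[i],loc(pt(c,*ce[i],.1491)))
A=cv2.resize(pickle.load(open("scene2.pkl","rb"))["frame"][190:315,240:400],None,fx=4,fy=4,interpolation=cv2.INTER_CUBIC);cv2.imwrite("pics/s2.png",A)
E
```

```text
time: 8.5
eef_pos: [0.6003, 0.1489, 0.149]
tcp_rot: [0.831, 0.556, -0.0, -0.001]
contact_force: [-3.2, 3.6, 5.0]
opening: 0.15
finger_force: 30.6
t 8.5 d [-0.7  1.4  0. ] yaw 90.06 tcp [0.6003 0.1489 0.149 ] F [-3.2  3.6  5. ] ff 30.6
scene [367 254   5   5  16] [369.    255.625] [[0.01026512 0.12040096 0.1491    ]]
side [265 259   7   9  43] [268.11627907 263.39534884] [[0.01282392 0.12140827 0.1491    ]]
```

View pics/s2.png

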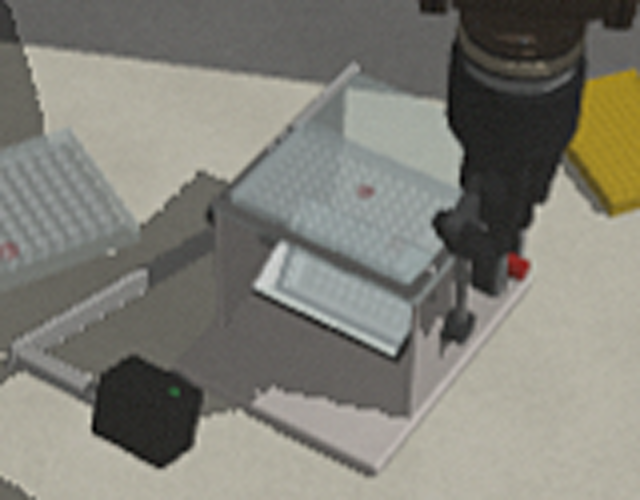

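The plate is flush and the mirror is up at about 0.83 rad. I'll check the camera elevation with a silhouette fit before handing in.

```bash
python3 - <<'E'
from h import *
import pickle
from itertools import product
from scipy.optimize import minimize
p=np.load("v.npy");c0,s0=np.cos(p[2]),np.sin(p[2])
D=[]
for n,w in(("scene2",(275,310,258,294)),("side2",(170,206,222,258))):
    c=pickle.load(open(n+".pkl","rb"));m=np.zeros((480,640),np.uint8)
    P=loc(cloud(c).reshape(-1,3)).reshape(480,640,3)
    m[w[0]:w[1],w[2]:w[3]]=((c["frame"].max(-1)<70)&(P[...,2]>.1))[w[0]:w[1],w[2]:w[3]];D.append((c,m))
def cost(q,h,wd):
    e,y,d=q; V=[]
    for i,j,k in product((0,1),(-.5,.5),(-.5,.5)):
        r=d+.052*i; X=r*np.cos(e)-k*h*np.sin(e); Z=.065+r*np.sin(e)+k*h*np.cos(e); Y=y+j*wd
        V.append([p[0]+c0*X-s0*Y,p[1]+s0*X+c0*Y,Z])
    t=0
    for c,m in D:
        M=np.zeros((480*1,640),np.uint8);cv2.fillConvexPoly(M,cv2.convexHull((proj(c,V)*16).round().astype(np.int32)),1,shift=4)
        t+=1-(M&m).sum()/(M|m).sum()
    return t
for h,wd in((.034,.042),(.042,.034)):
    r=min((minimize(cost,[e,0,.205],args=(h,wd),method="Nelder-Mead",options={"initial_simplex":[[e,0,.205],[e+.06,0,.205],[e,.01,.205],[e,0,.217]]}) for e in(.2,.3,.4)),key=lambda r:r.fun)
    print(h,r.x,r.fun,"target m",1.0075-r.x[0]/2)
go([.0124,.107],.149)
E
```

```text
0.034 [ 0.32888684 -0.00228864  0.19907467] 0.5865210058758445 target m 0.8430565823577656
0.042 [ 0.32380263 -0.0033154   0.19852671] 0.6146897939343223 target m 0.8455986830988035
t 8.6 d [-0.7  1.5  0.1] yaw 90.07 tcp [0.6003 0.1489 0.1491] F [-2.7  3.1  4.6] ff 30.6
```

Elevation comes out at about 0.326 rad, so the target is about 0.845. I'll nudge 1 mm and hold.

```bash
python3 -m crank '[[[0,1,0],0,255],[[0,1,0],0,255],[[0,1,0],0,255],[[0,1,0],0,255],[[0,1,0],0,255],[[0,1,0],0,255],[[0,1,0],0,255],[[0,1,0],0,255],[[0,1,0],0,255],[[0,1,0],0,255]]'
python3 -c "
from h import *
go([.0124,.107],.149);print(ctrl.sign_off())"
```

```text
time: 9.6
eef_pos: [0.6009, 0.1487, 0.149]
tcp_rot: [0.831, 0.556, 0.0, -0.001]
contact_force: [-3.5, 3.3, 4.8]
opening: 0.151
finger_force: 30.6
t 9.6 d [-0.7  0.8 -0. ] yaw 90.08 tcp [0.6009 0.1487 0.149 ] F [-3.5  3.3  4.8] ff 30.6
the job is handed in; nothing more can be done
None
```

I handed the job in at 9.6 s with the plate pushed firmly against the stop lip and the lever pinched steady at a mirror angle of about 0.84 rad; the target I measured was about 0.845, and the hand-in returned no verdict.

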